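# Set the router's depth collar and snug its cam brake

### The job

Turn the tilted router's clicking depth collar until the lug on its flange points straight at the fixed steel index pointer, with the brake still off. Then swing the brake's cam lever round just far enough that the rubber pad closes the gap and bears snugly on the collar's flange, its spring pressed in about 2 mm, without overrunning and squeezing it hard. Let go, and leave the other things on the bench where they are.

Things in the scene. Friction and masses are not known exactly. Their poses are not given: they have to be found in the camera images.
- stand: Fixed bench stand of the router, base 250 x 120 x 18 mm. Origin on the bench straight below the collar's centre, z up. The barrel leans 32 degrees towards the stand's -x (its front): it passes through the point 150 mm above the origin, its upward direction being (-0.530, 0, 0.848) in this frame. The cam brake stands on the +y side, the index pointer at the +x side of the collar.
- collar_grip (a point): On the collar's axis, at the height to grip. z runs up the barrel; x (turning with the collar) points to its lug. Bare aluminium collar: knurled grip 60 mm in diameter from 27 mm below to 13 mm above this point; under it a flange, 92 mm in diameter, 41 to 27 mm below. A fixed collet, 32 mm in diameter, ends 26 mm above. Grip across the knurled part, fingers along the barrel.
- lug_tip (a point): Outer end of the lug on the flange's rim (14 mm wide, 59 mm from the axis, half-way up the flange); turns with the collar.
- index_tip (a point): Inner end of the fixed index pointer, 62 mm from the collar's axis, 3 mm outside the lug's path: the lug must stop right in front of it.
- collar (a joint): Turn of the collar, rad: 0 = lug at the index pointer; starts between -2.3 and -0.7; grows counter-clockwise seen looking down on the collar's outer end. It clicks into a detent every 0.419 rad (24 degrees; thin ticks show them), 0 being one; about 0.25 N m to leave a detent. Range -2.6 to 0.7: it can overshoot the pointer.
- cam_pivot (a point): Point on the cam lever's vertical pivot axis, 206 mm above the bench; point axes: z up, -y the way the brake's shoe travels, towards the collar.
- lever_grip (a point): Middle of the upright black cylinder handle of the lever, 24 mm in diameter, 54 mm long, from 30 mm below (top of the steel lever bar) to 24 mm above this point. It goes round the pivot at 90 mm radius.
- lever (a joint): Turn of the cam lever in rad, clockwise seen from above: 0 = fully off, range 0 to 1.75; starts between 0 and 0.35. The spiral cam advances the shoe by 12 mm per rad. It stays where it is left (friction 0.35 N m); the pad usually meets the flange at 0.6 to 1.4.
- pad_face (a point): Centre of the rubber pad's face (28 x 24 mm), 150 mm above the bench; it meets the flange's rim level with the flange's centre. Gap = horizontal distance along the shoe's travel from this face to the barrel's axis at that height (above the stand's origin), less 46 mm; 8 to 15 mm with the lever off, different each time.
- pad (a joint): How far the pad's spring is pressed in, m: 0 until the pad touches the flange, then grows with the shoe; 5 N per mm.
- glue: Bystander: white glue bottle, 64 mm diameter, 230 mm tall; origin at the underside's centre. Leave it alone.
- sandblock: Bystander: wooden sanding block 70 x 120 x 35 mm lying flat; origin under its centre. Leave it alone.
- driver: Bystander: screwdriver 200 mm long, lying along its x. Leave it alone.
- drum: Bystander: cardboard sanding sleeve, a tube 76 mm diameter, 85 mm tall; origin at the underside's centre. Leave it alone.
- can: Bystander: metal can 72 mm diameter, 120 mm tall; origin at the underside's centre. Leave it alone.
- mug: Bystander: white mug, 82 mm diameter, 90 mm tall; origin at the underside's centre. Leave it alone.

How it is judged:
On the way, in this order (a step that is already met when the one before it is completed fails the run):
1. the collar's lug is at the index pointer while the brake is off (value of joint collar between -0.1 and 0.1 rad and contact force between pad and collar below 0.5 N), for 0.3 s.
2. the brake pad bears snugly on the flange (contact force between pad and collar between 3 and 18 N), for 0.2 s.
At the end, for the whole second after the job is handed in: The collar is within 0.1 rad of its mark, the brake pad presses on the flange with 3 to 18 N (0.6 to 3.6 mm of spring), the lever is let go, and everything is at rest (all of step 2 and value of joint collar between -0.1 and 0.1 rad and value of joint lever above 0.5 rad and contact force between each of collar, lever and the fingers below 0.1 N and linear speed of each of glue, sandblock, driver, drum, can, mug below 0.02 m/s); the robot touches nothing.
It fails at once if the brake is overrun: the pad presses on the flange with more than 28 N (5.6 mm of spring) (contact force between pad and collar above 28 N).
It fails at once if a bystander is pushed more than 25 mm or tipped (distance of any of glue, sandblock, driver, drum, can, mug from where it was at the start of the episode above 0.025 m or angle between any of glue, sandblock, driver, drum, can, mug's own z axis and vertical above 0.35 rad).
It also fails if it takes over 69 s, if anything falls off the work surface, if the arm or the gripper's body presses on something with over 40 N, if the wrist force passes 120 N, or if a joint passes its speed limit or range.

### The arm

A 6-joint arm with a two-finger parallel gripper is mounted at the origin on the work surface. World frame = base frame: x ahead of the robot, y to its left, z up, the work surface at z = 0. Lengths are in m, angles in rad, forces in N, time in s.
With the tool pointing down it reaches from about 0.375 to 0.9 m from the base axis. Payload 3.1 kg.
Tool frame: the origin (TCP) lies midway between the tips of the shut fingers; the grasp point (between the pads) lies 19 mm behind it (ctrl.hold_point_z is the distance from the TCP to the grasp point, in m); z points along the fingers, y is the line along which they close (so a half turn about z gives the same grasp; the last joint's range is limited). The gripper opens to 87 mm and grips with 3 to 60 N. Pads are 19 mm wide; open, the fingers measure 117 mm over their backs; the gripper's body (75 mm by 190 mm) begins 51 mm behind the grasp point.
Start: joints at [-1.369, 0.527, 1.433, -0, 1.181, -0.178], TCP at [0.232, -0.58, 0.223] pointing down, gripper open.
Joint ranges: [-3.08, 3.08], [-0.75, 2.2], [0.22, 2.44], [-1.43, 4.57], [0, 2.65], [-2.85, 2.85]. Speed limits (rad/s): [2.79, 2.79, 3.14, 3.14, 3.14, 3.14].

### API

Orientations are given as a unit quaternion [w, x, y, z].
In Python, from workcell import readout, eyes, workorder, ctrl gives the robot as it stands.
- The arm moves only by the shell command python3 -m pendant 'ROWS' [OPENING]. ROWS is JSON, a list of rows, each a list of 6 numbers: the shift along the tool's x, y, z in m, then the turn, a rotation vector about the tool's x, y, z in rad. A call has 1 to 5 rows; each row shifts and turns the commanded pose from where the row before left it, along the tool's axes as they then stand; what a row does not reach is not made up. A row lasts 1/10 s, in which the tool goes at most 50 mm and 8.59 degrees, less where a joint would pass 70% of its speed; a pose out of reach is approached as far as the arm can. A call with a gripper value outside its range is refused whole. OPENING is the opening, from 0 (shut) to 1 (fully open), set as the call begins (- or left out, the last holds). The fingers move at their own pace and stop on an object; the grip force is fixed at half the most. Time passes only in rows, so rows that do not move let the fingers close. It gives the time, the measured TCP pose, the force, the opening and the grip force at its end, in the units of the state.
- readout.sense(): the state, without advancing time (a new reading comes with each control period).
- eyes.snapshot(name): name is "side" or "top"; returns (picture, depth): 480x640x3 uint8, red, green, blue; 480x640 float32, m along the optical axis (not along the pixel's ray), 0 where there is no reading.
- eyes.camera_info(name): a dict with "camera_matrix" (3x3 intrinsics, pixels), "distortion" ([k1, k2, p1, p2, k3] as OpenCV has them; the pictures are not rectified), "rvec" (rotation vector, rad) and "tvec" (3), from world to camera coordinates, as OpenCV has them. Camera axes: x right, y down, z forward; pixel columns grow to the right and rows downward; lengths in m; the calibration is good to about 2 mm. A picture is of the moment at which its call begins. camera_info takes no time and is no camera call.
- workorder.close_job(): hands the job in; it is judged then, once.
The state is a dict: "time_s": time; "joints": joint angles; "qvel": joint speeds; "joint_efforts": joint torques, N m; "tool_pos": TCP position; "orientation": TCP orientation; "contact_force": force on the tool from outside, world axes, zero at the start; "torque": the same for the moment, N m; "width": finger opening in m; "gripper_force": force on a finger pad.
Only numpy, scipy, OpenCV 4.12 (cv2) and the standard library are available. Lean on these libraries where they do the work, as an engineer would, in place of code of your own. Each camera call takes 0.05 s, during which the arm holds its last target. There are 200 camera calls.

## Working session

There is one attempt and no reset: what is moved stays moved. The work goes in short steps, Python scripts to look and compute and a shell command to move; the robot and the scene stay as the last step left them, time stands still between calls to the robot, and variables do not carry over. Pictures are saved under pics/ and viewed, at most 10 in all, crops included, and the job is handed in when it is done.

```bash
mkdir -p pics; ls; python3 - <<'E'
from workcell import readout, eyes
import cv2,numpy as np
for n in("side","top"):
    p,d=eyes.snapshot(n); cv2.imwrite(f"pics/{n}0.png",p[:,:,::-1]); np.savez(f"{n}0.npz",p=p,d=d)
    i=eyes.camera_info(n); print(n,i)
    R=cv2.Rodrigues(np.array(i["rvec"]))[0]; print(-R.T@np.array(i["tvec"]).ravel(), R[2])
print(readout.sense())
E
```

```text
pics
side {'camera_matrix': array([[609.10377037,   0.        , 312.72740105],
       [  0.        , 609.10377037, 242.35189157],
       [  0.        ,   0.        ,   1.        ]]), 'distortion': array([-0.16669501,  0.        ,  0.        ,  0.        ,  0.        ]), 'rvec': array([ 0.39456073, -2.77555336,  1.13174331]), 'tvec': array([0.50192377, 0.21165726, 1.349067  ])}
[0.24501824 0.89991608 1.11661325] [ 0.20573323 -0.66953165 -0.71372348]
top {'camera_matrix': array([[548.24886843,   0.        , 317.27570678],
       [  0.        , 548.24886843, 239.96820312],
       [  0.        ,   0.        ,   1.        ]]), 'distortion': array([-0.13238977,  0.        ,  0.        ,  0.        ,  0.        ]), 'rvec': array([ 2.14052854, -2.19573684,  0.09688483]), 'tvec': array([-0.01619554,  0.5303759 ,  1.3215158 ])}
[ 0.39960706 -0.03800634  1.36632156] [ 0.09664175  0.00617111 -0.9953001 ]
{'time_s': 0.1, 'joints': array([-1.36844043e+00,  5.28331829e-01,  1.43377611e+00, -4.93485998e-05,
        1.18139362e+00, -1.78504505e-01]), 'qvel': array([ 1.09592313e-03, -3.07033903e-03, -3.64524891e-03,  3.46439616e-04,
        5.09370000e-04,  5.56522902e-05]), 'joint_efforts': array([ 1.99979222e-04, -4.40984058e+01, -1.77151269e+01,  6.34230673e-02,
        5.33920771e-02, -4.09780080e-05]), 'tool_pos': array([ 0.23220161, -0.57955514,  0.22169429]), 'orientation': array([-9.54116060e-04,  9.81920672e-01,  1.89290470e-01, -3.41987920e-05]), 'contact_force': array([ 0.10630663, -0.40967459, -0.64151072]), 'torque': array([-0.03210878,  0.05691799, -0.0481671 ]), 'gripper_force': 0.0, 'width': 0.08644537347437331}
```

View pics/side0.png

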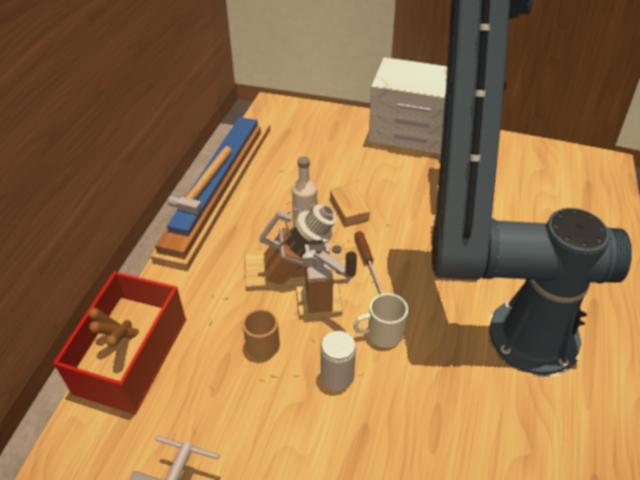

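View pics/top0.png

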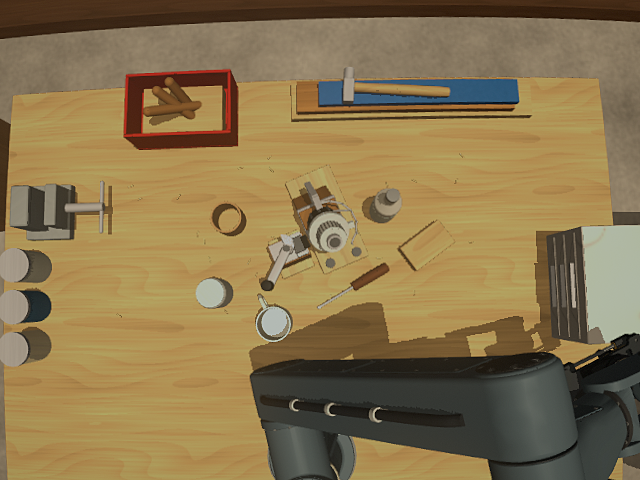

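The side view shows the router at about (315,235), its lever handle at (351,264) and the glue behind it at (304,190). In the top view the collar is at (329,232), the lever handle at (267,284) and the base's front end at (345,255). Next: enlarged crops and the depth cloud.

```bash
cat > h.py <<'E'
import cv2,numpy as np
from workcell import readout, eyes
from scipy.spatial.transform import Rotation as Rot
def cam(n):
    i=eyes.camera_info(n); R=cv2.Rodrigues(np.array(i["rvec"]))[0]
    return i["camera_matrix"],i["distortion"],R,np.array(i["tvec"]).ravel()
def ray(n,uv):
    K,D,R,t=cam(n); x=cv2.undistortPoints(np.array(uv,float).reshape(-1,1,2),K,D).reshape(-1,2)
    return -R.T@t, np.c_[x,np.ones(len(x))]@R     # origin, dirs (per unit depth)
def cloud(n,d):
    v,u=np.mgrid[0:480,0:640]; o,r=ray(n,np.c_[u.ravel(),v.ravel()])
    c=o+r*d.reshape(-1,1); c[d.ravel()==0]=np.nan
    return c.reshape(480,640,3)
def tri(uv_side,uv_top):
    o1,r1=ray("side",uv_side);o2,r2=ray("top",uv_top);r1=r1[0];r2=r2[0]
    s=np.linalg.lstsq(np.c_[r1,-r2],o2-o1,rcond=None)[0]
    a=o1+s[0]*r1;b=o2+s[1]*r2
    return (a+b)/2,np.linalg.norm(a-b)
def plane(n,uv,z):
    o,r=ray(n,uv); return o+r*((z-o[2])/r[:,2])[:,None]
def px(n,P):
    K,D,R,t=cam(n); return cv2.projectPoints(np.atleast_2d(np.array(P,float)),R,t,K,D)[0].reshape(-1,2)
E
python3 - <<'E'
from h import *
for n,(u,v,w,h) in {"side":(240,180,130,150),"top":(235,155,170,140)}.items():
    z=np.load(n+"0.npz");p=z["p"];d=z["d"]
    s=4 if n=="side" else 4.5
    c=cv2.resize(p[v:v+h,u:u+w],None,fx=s,fy=s,interpolation=cv2.INTER_CUBIC)
    cv2.imwrite(f"pics/{n}c.png",c[:,:,::-1]); C=cloud(n,d)
    print(n,c.shape)
    pts={"side":[(324,209),(351,264),(304,160),(320,287),(338,345),(388,305),(262,318)],"top":[(335,241),(329,232),(267,284),(289,242),(345,255),(391,195),(211,293),(273,322),(228,206)]}[n]
    for q in pts: print(q,C[q[1],q[0]].round(3))
E
```

```text
side (600, 520, 3)
(324, 209) [ 0.513 -0.062  0.205]
(351, 264) [0.414 0.093 0.217]
(304, 160) [ 0.599 -0.191  0.227]
(320, 287) [0.484 0.074 0.102]
(338, 345) [0.404 0.224 0.12 ]
(388, 305) [0.335 0.044 0.054]
(262, 318) [0.592 0.158 0.057]
top (630, 765, 3)
(335, 241) [ 0.509 -0.068  0.204]
(329, 232) [ 0.529 -0.056  0.202]
(267, 284) [0.421 0.076 0.23 ]
(289, 242) [0.514 0.032 0.162]
(345, 255) [ 0.491 -0.097  0.023]
(391, 195) [ 0.601 -0.188  0.231]
(211, 293) [0.405 0.215 0.121]
(273, 322) [0.331 0.085 0.007]
(228, 206) [0.618 0.187 0.042]
```

View pics/sidec.png

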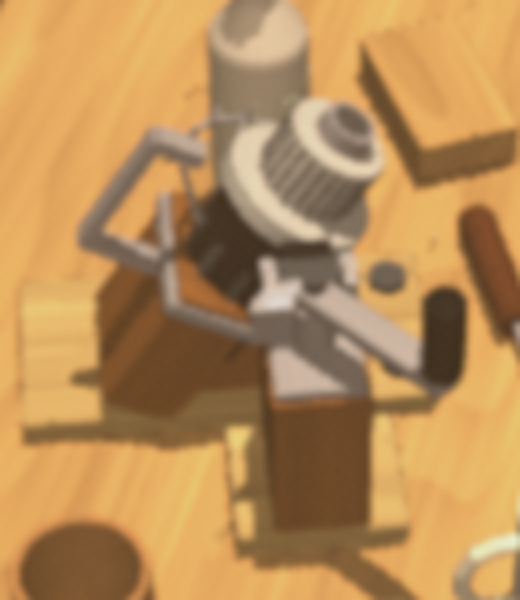

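View pics/topc.png

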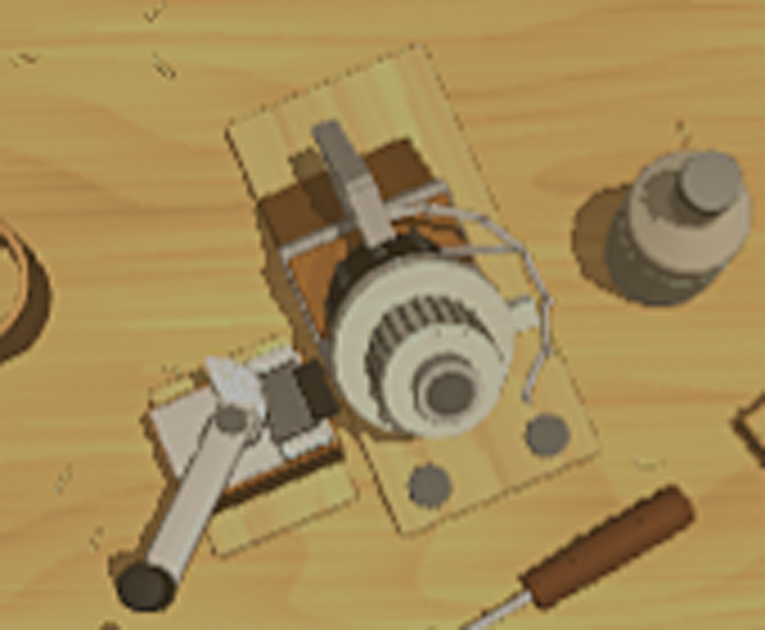

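The crops show the base outline, with corners at top-crop (228,130), (420,43), (602,452) and (405,533). The lug is at (525,312), the pointer tip at (383,240), the lever pivot at (232,418), the handle top at (146,587) and the pad's dark face at (325,390).

```bash
cat >> h.py <<'E'
def tc(u,v): return (235+(u+.5)/4.5-.5,155+(v+.5)/4.5-.5)
def sc(u,v): return (240+(u+.5)/4-.5,180+(v+.5)/4-.5)
E
python3 - <<'E'
from h import *
B=plane("top",[tc(*q) for q in[(228,130),(420,43),(602,452),(405,533)]],.018)
print("base",B.round(4)); e=lambda i,j:B[j]-B[i]
print([np.linalg.norm(e(i,(i+1)%4)).round(4) for i in range(4)])
yaws=[np.arctan2(*(v)[[1,0]]) for v in(-e(1,2),-(-e(3,0))*-1 if 0 else e(3,0))]; 
yl=np.arctan2(*(e(1,0)+e(2,3))[[1,0]])-np.pi/2
print("yaw",np.degrees(yaws),np.degrees(yl),"ctr",B.mean(0))
print("collet tri",tri(sc(347,121),tc(448,392)), "handle top tri",tri(sc(445,297),tc(146,587)))
print("lugtop",tri(sc(360,205),tc(525,312)))
print("pivot", plane("top",[tc(232,418)],.206))
yaw=np.mean(yaws); R=Rot.from_euler('z',yaw).as_matrix()
# clouds in stand frame: refine axis with cylinder: collar face points
for n in("top","side"):
    z=np.load(n+"0.npz");C=cloud(n,z["d"]); P=C.reshape(-1,3);P=P[np.isfinite(P).all(1)]
    T=plane("top",[tc(448,392)],.2009)[0]; u=R@np.array([-.53,0,.848]); O=T-.060*u
    print(n,"O(flange ctr) from collet",O.round(4))
    L=(P-O)@R; ax=L@np.array([-.53,0,.848]); xr=L@np.array([.848,0,.53]); yr=L[:,1]; r=np.hypot(xr,yr)
    m=(abs(ax-.047)<.004)&(r<.05); print("grip end face",m.sum(),ax[m].mean(),xr[m].min(),xr[m].max(),yr[m].min(),yr[m].max())
    m=(abs(ax-.060)<.004)&(r<.03); print("collet",m.sum(),ax[m].mean(),xr[m].min(),xr[m].max(),yr[m].min(),yr[m].max())
    m=(ax>.0)&(ax<.015)&(r>.05)&(r<.075); 
    a=np.degrees(np.arctan2(yr[m],xr[m])); h=np.histogram(a,np.arange(-180,181,10))
    print("lug angles",[(int(x),int(c)) for c,x in zip(*h) if c], "near -55..-20:",np.median(a[(a<-20)]) if (a<-20).any() else None)
    for lo,hi in((.0,.03),(.03,.06),(.06,.1),(.1,.2)):
        m=(ax>lo)&(ax<hi)&(r>.058)&(r<.16); a=np.degrees(np.arctan2(yr[m],xr[m]))
        print("obst",lo,hi,[(int(k*20),round(float(r[m][(a//20)==k].min()),3)) for k in range(-9,9) if ((a//20)==k).sum()>2])
E
```

```text
base [[ 0.6745  0.0468  0.018 ]
 [ 0.721  -0.0612  0.018 ]
 [ 0.4899 -0.1547  0.018 ]
 [ 0.4484 -0.0456  0.018 ]]
[np.float64(0.1176), np.float64(0.2493), np.float64(0.1167), np.float64(0.2443)]
yaw [22.02541498 22.23957218] 22.06426530351496 ctr [ 0.58344105 -0.05367406  0.018     ]
collet tri (array([ 0.50865092, -0.06671822,  0.19872541]), np.float64(0.0007604299562809876)) handle top tri (array([0.41870278, 0.07566621, 0.22705231]), np.float64(0.00033337386889760126))
lugtop (array([ 0.53686763, -0.11411977,  0.08643308]), np.float64(0.045730325732086075))
pivot [[0.49790394 0.03569594 0.206     ]]
top O(flange ctr) from collet [ 0.5375 -0.0548  0.15  ]
grip end face 340 0.04786032867350243 -0.02771028230967675 0.03147889940641603 -0.03150459154482952 0.029037276169184004
collet 152 0.061001090911548574 -0.014923295346956944 0.018576739286870893 -0.018307295600027543 0.01423934670863918
lug angles [(-120, 1), (-110, 7), (-100, 19), (-90, 9), (-50, 1), (-30, 2), (-10, 19), (0, 14), (60, 1), (70, 52), (80, 47), (90, 8), (100, 6), (110, 5)] near -55..-20: -92.7857914862394
obst 0.0 
[... 187 characters left out ...]

obst 0.06 0.1 [(-80, 0.144), (80, 0.155)]
obst 0.1 0.2 [(80, 0.156)]
side O(flange ctr) from collet [ 0.5375 -0.0548  0.15  ]
grip end face 219 0.04697598145416953 -0.030471072713681834 0.029902143563435134 -0.02414756712251099 0.034809079431025736
collet 105 0.06023896764218888 -0.017191675786433738 0.01437832220429665 -0.014052149479738575 0.02501932071228559
lug angles [(-10, 8), (0, 24), (10, 1), (60, 3), (70, 25), (80, 35), (90, 10), (100, 1)] near -55..-20: None
obst 0.0 0.03 [(-100, 0.115), (-80, 0.134), (-20, 0.063), (0, 0.061), (60, 0.059), (80, 0.058), (100, 0.064)]
obst 0.03 0.06 [(-100, 0.136), (-80, 0.134), (80, 0.103), (100, 0.141)]
obst 0.06 0.1 [(-80, 0.137)]
obst 0.1 0.2 []
```

```bash
cat >> h.py <<'E'
YAW=np.radians(22.1); RS=Rot.from_euler('z',YAW).as_matrix(); FC=np.array([.538,-.0545,.15])
U=RS@np.array([-.53,0,.848]); XR=RS@np.array([.848,0,.53]); YR=RS[:,1]
def lugplane(n,uv,a=.007):
    o,r=ray(n,uv); p=o+r*(((FC+a*U-o)@U)/(r@U))[:,None]; L=p-FC
    return np.degrees(np.arctan2(L@YR,L@XR)),np.hypot(L@YR,L@XR)
def padmap(n,p,d):
    C=cloud(n,d); L=(C-FC)@RS; m=(abs(L[...,0])<.012)&(L[...,1]>.035)&(L[...,1]<.11)&(L[...,2]>-.03)&(L[...,2]<.03)
    q=L[m];g=p[m].mean(1)
    for y in np.arange(.036,.11,.003):
        k=abs(q[:,1]-y)<.0015
        if k.any(): print(round(y,4),k.sum(),"z",np.median(q[k,2]).round(4),q[k,2].min().round(3),q[k,2].max().round(3),"g",np.median(g[k]).round())
E
python3 - <<'E'
from h import *
print("lug",lugplane("top",[tc(535,300),tc(512,303),tc(520,328),tc(538,322)]), "idx",lugplane("top",[tc(370,242),tc(395,238)],0))
for n in("top","side"):
    z=np.load(n+"0.npz"); print(n); padmap(n,z["p"],z["d"])
E
```

```text
lug (array([ -90.56175954,  -86.58795826, -103.33200057, -102.10081334]), array([0.0605395 , 0.04940239, 0.04997945, 0.0594174 ])) idx (array([ 3.89463528, -7.88524169]), array([0.06050794, 0.05760258]))
top
0.036 12 z 0.01 0.005 0.018 g 168.0
0.039 16 z 0.0087 -0.0 0.02 g 169.0
0.042 15 z 0.0092 -0.0 0.016 g 172.0
0.045 3 z 0.0063 0.006 0.012 g 163.0
0.048 2 z 0.014 0.013 0.015 g 72.0
0.051 15 z 0.0136 0.01 0.017 g 52.0
0.054 15 z 0.0142 0.01 0.018 g 49.0
0.057 14 z 0.0141 0.009 0.017 g 49.0
0.06 15 z 0.0129 0.008 0.018 g 48.0
0.063 15 z 0.0143 0.011 0.017 g 46.0
0.066 14 z 0.0126 0.01 0.019 g 96.0
0.069 15 z 0.0134 0.008 0.019 g 94.0
0.072 15 z 0.0135 0.01 0.018 g 94.0
0.075 15 z 0.0148 0.009 0.019 g 94.0
0.078 15 z 0.0148 0.011 0.018 g 95.0
0.081 14 z 0.0143 0.011 0.019 g 101.0
0.084 14 z 0.0099 -0.017 0.016 g 164.0
0.087 16 z 0.0139 -0.017 0.021 g 168.0
0.09 18 z 0.0159 -0.016 0.027 g 144.0
0.093 12 z 0.0153 -0.011 0.028 g 153.0
0.096 7 z 0.0237 0.012 0.03 g 145.0
0.099 5 z 0.0234 0.017 0.028 g 160.0
0.102 6 z 0.0265 0.022 0.03 g 121.0
0.105 8 z 0.0267 0.024 0.029 g 98.0
0.108 11
[... 183 characters left out ...]
4.0
0.048 8 z 0.0091 0.005 0.012 g 142.0
0.051 3 z 0.0097 0.009 0.01 g 93.0
0.054 8 z 0.0104 0.009 0.013 g 91.0
0.057 12 z 0.0109 0.008 0.015 g 64.0
0.06 10 z 0.0098 0.008 0.013 g 60.0
0.063 8 z 0.011 0.01 0.013 g 60.0
0.066 11 z 0.0116 0.008 0.017 g 74.0
0.069 9 z 0.0107 0.009 0.015 g 90.0
0.072 11 z 0.0123 0.011 0.016 g 95.0
0.075 12 z 0.0117 0.008 0.014 g 98.0
0.078 3 z 0.0123 0.01 0.014 g 103.0
0.081 6 z 0.0123 0.01 0.014 g 124.0
0.084 5 z 0.0123 0.009 0.015 g 163.0
0.09 5 z 0.0133 0.01 0.015 g 195.0
0.096 2 z 0.0205 0.012 0.029 g 147.0
0.099 2 z 0.0198 0.011 0.028 g 146.0
0.102 10 z 0.0106 -0.014 0.027 g 143.0
0.105 26 z 0.0209 -0.018 0.029 g 124.0
0.108 25 z 0.0107 -0.022 0.028 g 106.0
```

The lug is at -96°, i.e. four detents short of the mark. I'll grip with the closing axis at -50°, turn it to +46° and keep the fingers clear of the pad. First the arm goes up and over.

```bash
cat >> h.py <<'E'
def delta(pos,R):
    s=readout.sense(); w=s["orientation"]; Rc=Rot.from_quat(np.r_[w[1:],w[0]]).as_matrix()
    print("t",round(s["time_s"],2),"tcp",s["tool_pos"].round(4),"q",s["joints"].round(2),"w",round(s["width"],4),"F",s["contact_force"].round(1))
    if R is None: R=Rc
    print("d tool",(Rc.T@(np.array(pos)-s["tool_pos"])).round(4),"rot deg",np.degrees(Rot.from_matrix(Rc.T@R).as_rotvec()).round(1),"rad",Rot.from_matrix(Rc.T@R).as_rotvec().round(3))
def grab(phi,up):   # tool pose on the collar, closing axis at phi deg, 'up' m above the grip
    y=np.cos(np.radians(phi))*XR+np.sin(np.radians(phi))*YR; z=-U
    return FC+(.034-.019+up)*U, np.c_[np.cross(y,z),y,z]
E
python3 -m pendant '[[0,0,-0.045,0,0,0],[0,0,-0.045,0,0,0],[0,0,-0.045,0,0,0],[0.0366,-0.034,0,0,0,0],[0.0366,-0.034,0,0,0,0]]' 1
python3 -m pendant '[[0.0366,-0.034,0,0,0,0],[0.0366,-0.034,0,0,0,0],[0.0366,-0.034,0,0,0,0],[0.0366,-0.034,0,0,0,0],[0.0366,-0.034,0,0,0,0]]' 
python3 -m pendant '[[0.0366,-0.034,0,0,0,0],[0.0366,-0.034,0,0,0,0],[0.0366,-0.034,0,0,0,0],[0.0366,-0.034,0,0,0,0],[0,0,0,0,0,0]]' 
python3 -c "
from h import *
delta(*grab(-50,.13)); delta(*grab(130,.13))"
```

```text
time_s: 0.6
tool_pos: [0.2751, -0.4904, 0.3588]
orientation: [0.002, 0.982, 0.188, 0.0]
contact_force: [0.1, 0.1, 0.3]
width: 0.0868
gripper_force: 0.0
time_s: 1.1
tool_pos: [0.382, -0.2619, 0.3573]
orientation: [-0.0, 0.982, 0.189, -0.0]
contact_force: [1.1, -1.3, 0.1]
width: 0.087
gripper_force: 0.0
time_s: 1.6
tool_pos: [0.4681, -0.0777, 0.3573]
orientation: [-0.001, 0.981, 0.193, 0.0]
contact_force: [0.0, -0.8, -0.5]
width: 0.0874
gripper_force: 0.0
t 1.6 tcp [ 0.4681 -0.0777  0.3573] q [-0.4   0.17  1.6   0.    1.37  0.78] w 0.0874 F [ 0.  -0.8 -0.5]
d tool [-0.0035  0.005   0.0843] rot deg [-11.3  30.5 -38.8] rad [-0.198  0.533 -0.677]
t 1.6 tcp [ 0.4681 -0.0777  0.3573] q [-0.4   0.17  1.6   0.    1.37  0.78] w 0.0874 F [ 0.  -0.8 -0.5]
d tool [-0.0035  0.005   0.0843] rot deg [ 38.7  14.4 135.6] rad [0.675 0.251 2.367]
```

```bash
python3 -m pendant '[[0,0,0,-0.033,0.0888,-0.1128],[0,0,0,-0.033,0.0888,-0.1128],[0,0,0,-0.033,0.0888,-0.1128],[0,0,0,-0.033,0.0888,-0.1128],[0,0,0,-0.033,0.0888,-0.1128]]'
python3 -m pendant '[[0,0,0,-0.033,0.0888,-0.1128],[0,0,0,0,0,0],[0,0,0,0,0,0]]' 
python3 -c "
from h import *
delta(*grab(-50,.09))"
```

```text
time_s: 2.1
tool_pos: [0.4661, -0.0832, 0.3572]
orientation: [0.036, 0.869, 0.441, 0.221]
contact_force: [0.2, 0.2, -0.9]
width: 0.087
gripper_force: 0.0
time_s: 2.4
tool_pos: [0.4664, -0.0838, 0.3568]
orientation: [0.04, 0.841, 0.476, 0.255]
contact_force: [1.1, -0.8, -0.1]
width: 0.0869
gripper_force: 0.0
t 2.4 tcp [ 0.4664 -0.0838  0.3568] q [-0.72  0.01  1.91  0.54  1.03 -0.42] w 0.0869 F [ 1.1 -0.8 -0.1]
d tool [-0.0308 -0.0254  0.1129] rot deg [-0.7  2.1 -2.9] rad [-0.012  0.037 -0.051]
```

```bash
python3 -m pendant '[[-0.0154,-0.0127,0.02,-0.012,0.037,-0.051],[-0.0154,-0.0127,0.02,0,0,0],[0,0,0.035,0,0,0],[0,0,0.035,0,0,0],[0,0,0,0,0,0]]'
python3 -m pendant '[[0,0,0,0,0,0],[0,0,0,0,0,0]]' 
python3 - <<'E'
from h import *
delta(*grab(-50,.0))
ims=[]
for n,(w,h) in {"side":(130,150),"top":(130,150)}.items():
    p,d=eyes.snapshot(n); c=px(n,FC+.06*U)[0].astype(int); u,v=c-[w//2,h//2]
    ims.append(cv2.resize(p[v:v+h,u:u+w],None,fx=3,fy=3,interpolation=cv2.INTER_CUBIC))
cv2.imwrite("pics/pre.png",np.hstack(ims)[:,:,::-1])
E
```

```text
time_s: 2.9
tool_pos: [0.4886, -0.0719, 0.2398]
orientation: [0.039, 0.823, 0.498, 0.272]
contact_force: [0.1, 1.0, -0.4]
width: 0.0871
gripper_force: 0.0
time_s: 3.1
tool_pos: [0.4892, -0.0739, 0.2442]
orientation: [0.044, 0.822, 0.498, 0.274]
contact_force: [0.0, -0.7, 0.4]
width: 0.087
gripper_force: 0.0
t 3.1 tcp [ 0.4892 -0.0739  0.2442] q [-0.69  0.22  2.07  0.79  0.72 -0.78] w 0.087 F [ 0.  -0.7  0.4]
d tool [-0.0046 -0.0033  0.0927] rot deg [ 0.1 -0.1  0.4] rad [ 0.002 -0.002  0.006]
```

View pics/pre.png

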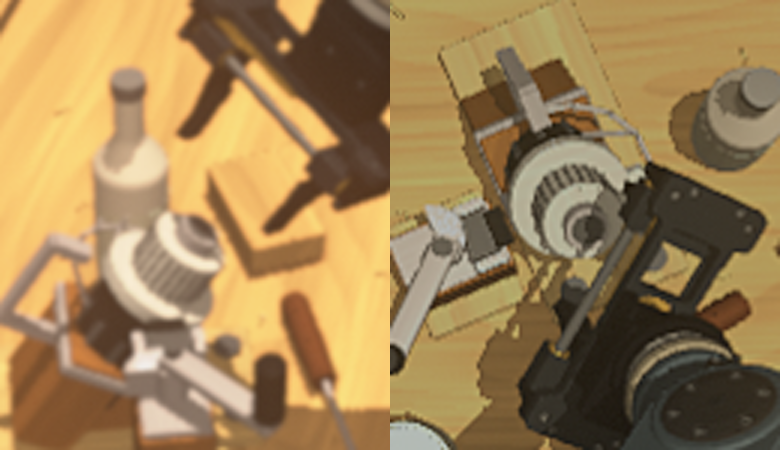

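The fingers straddle the collar's end and nothing is in the way. Next: centre the gripper, go down and close.

```bash
python3 -m pendant '[[-0.0046,-0.0033,0,0,0,0.006],[0,0,0.025,0,0,0],[0,0,0.025,0,0,0],[0,0,0,0,0,0],[0,0,0,0,0,0]]'
python3 -c "
from h import *
delta(*grab(-50,.0))"
```

```text
time_s: 3.7
tool_pos: [0.5085, -0.0658, 0.1978]
orientation: [0.042, 0.823, 0.495, 0.273]
contact_force: [-0.8, 1.1, 0.4]
width: 0.0872
gripper_force: 0.0
t 3.7 tcp [ 0.5085 -0.0658  0.1978] q [-0.64  0.34  2.09  0.93  0.6  -0.91] w 0.0872 F [-0.8  1.1  0.4]
d tool [0.0006 0.0014 0.0422] rot deg [-0.  -0.2 -0.1] rad [-0.    -0.003 -0.001]
```

```bash
python3 -m pendant '[[0,0,0,0,0,0.1496],[0,0,0,0,0,0.1496],[0,0,0,0,0,0.1496],[0,0,0,0,0,0.1496],[0,0,0,0,0,0.1496]]' >/dev/null
python3 -m pendant '[[0,0,0,0,0,0.1496],[0,0,0,0,0,0.1496],[0,0,0,0,0,0.1496],[0,0,0,0,0,0.1496],[0,0,0,0,0,0.1496]]' >/dev/null
python3 -m pendant '[[0,0,0,0,0,0.1496],[0,0,0,0,0,0.1496],[0,0,0,0,0,0.1496],[0,0,0,0,0,0.1496],[0,0,0,0,0,0.1496]]' >/dev/null
python3 -m pendant '[[0,0,0,0,0,0.1496],[0,0,0,0,0,0.1496],[0,0,0,0,0,0.1496],[0,0,0,0,0,0.1496],[0,0,0,0,0,0.1496]]' >/dev/null
python3 -m pendant '[[0,0,0,0,0,0.1496],[0,0,0,0,0,0],[0,0,0,0,0,0]]' >/dev/null
python3 -c "
from h import *
delta(*grab(130,.0))"
```

```text
t 6.0 tcp [ 0.5089 -0.0662  0.1985] q [-0.64  0.34  2.09  0.93  0.6   2.23] w 0.0869 F [ 0.4 -0.1 -0.8]
d tool [-0.0005 -0.0005  0.0428] rot deg [-0.1  0.1  0.1] rad [-0.002  0.002  0.003]
```

```bash
python3 -m pendant '[[-0.0005,-0.0005,0.02,0,0,0],[0,0,0.02,0,0,0],[0,0,0,0,0,0],[0,0,0,0,0,0]]'
python3 -m pendant '[[0,0,0,0,0,0],[0,0,0,0,0,0],[0,0,0,0,0,0],[0,0,0,0,0,0],[0,0,0,0,0,0]]' 0
python3 -c "
from h import *
delta(*grab(130,.0))"
```

```text
time_s: 6.4
tool_pos: [0.5289, -0.0574, 0.1641]
orientation: [0.273, -0.496, 0.823, -0.042]
contact_force: [0.5, 0.1, -0.6]
width: 0.0869
gripper_force: 0.0
time_s: 6.9
tool_pos: [0.5285, -0.0571, 0.1641]
orientation: [0.273, -0.496, 0.823, -0.042]
contact_force: [-3.3, -0.4, 2.9]
width: 0.0593
gripper_force: 30.0
t 6.9 tcp [ 0.5285 -0.0571  0.1641] q [-0.59  0.43  2.09  1.05  0.53  2.13] w 0.0593 F [-3.3 -0.4  2.9]
d tool [ 0.0001 -0.0014  0.0021] rot deg [ 0.   0.2 -0. ] rad [ 0.001  0.003 -0.001]
```

```bash
python3 -m pendant '[[0,0,0,0,0,-0.12],[0,0,0,0,0,-0.12],[0,0,0,0,0,-0.12],[0,0,0,0,0,-0.12],[0,0,0,0,0,-0.12]]' 
python3 -m pendant '[[0,0,0,0,0,-0.12],[0,0,0,0,0,-0.12],[0,0,0,0,0,-0.12],[0,0,0,0,0,-0.12],[0,0,0,0,0,-0.12]]' |grep -A2 force
python3 -m pendant '[[0,0,0,0,0,-0.12],[0,0,0,0,0,-0.12],[0,0,0,0,0,-0.12],[0,0,0,0,0,-0.116],[0,0,0,0,0,0]]' |grep -A2 force
python3 -m pendant '[[0,0,0,0,0,0],[0,0,0,0,0,0]]' |grep -A2 force
python3 - <<'E'
from h import *
delta(*grab(-134,.0)); print(readout.sense()["torque"])
ims=[]
for n,(w,h) in {"side":(100,120),"top":(100,120)}.items():
    p,d=eyes.snapshot(n); c=px(n,FC+.02*U)[0].astype(int); u,v=c-[w//2,h//2]; print(n,u,v)
    ims.append(cv2.resize(p[v:v+h,u:u+w],None,fx=4,fy=4,interpolation=cv2.INTER_CUBIC))
cv2.imwrite("pics/turn.png",np.hstack(ims)[:,:,::-1])
E
```

```text
time_s: 7.4
tool_pos: [0.5286, -0.0572, 0.1641]
orientation: [-0.249, 0.718, -0.639, 0.121]
contact_force: [-2.5, -1.2, 3.3]
width: 0.0594
gripper_force: 30.0
contact_force: [-2.1, -0.0, 3.7]
width: 0.0594
gripper_force: 30.0
contact_force: [-3.8, 0.9, 4.8]
width: 0.0593
gripper_force: 30.0
contact_force: [-4.9, 1.2, 5.4]
width: 0.0602
gripper_force: 30.0
t 8.6 tcp [ 0.5287 -0.0572  0.1641] q [-0.59  0.43  2.09  1.06  0.53  0.46] w 0.0602 F [-4.9  1.2  5.4]
d tool [0.0012 0.0002 0.0021] rot deg [-0.1  0.  -0.1] rad [-0.002  0.    -0.002]
[-0.3818801   0.80035089  0.03370941]
side 267 161
top 279 174
```

View pics/turn.png

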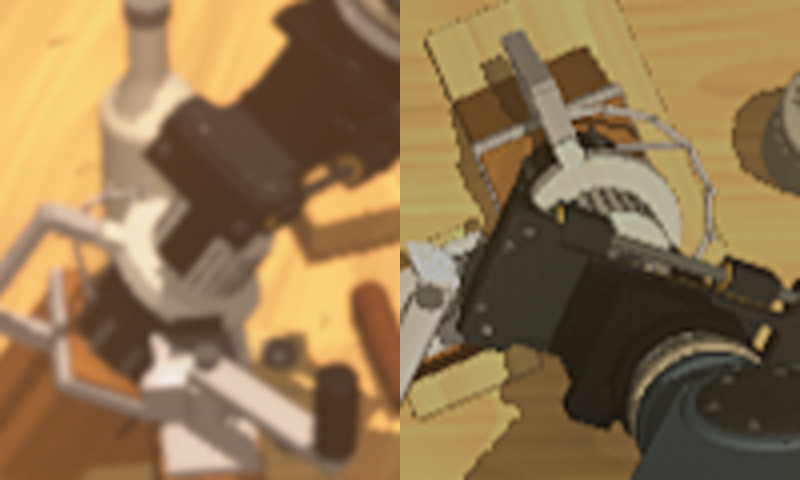

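The lug now sits at the pointer: its top-view crop position (570,150) is right in front of the pointer tip. Next: let go, back off along the barrel and stand the tool upright.

```bash
python3 -m pendant '[[0,0,0,0,0,0],[0,0,0,0,0,0],[0,0,0,0,0,0],[0,0,0,0,0,0]]' 1
python3 -m pendant '[[0,0,-0.02,0,0,0],[0,0,-0.03,0,0,0],[0,0,-0.045,0,0,0],[0,0,-0.045,0,0,0],[0,0,0,0,0,0]]'
cat >> h.py <<'E'
def down(th):
    t=np.radians(th); y=np.array([np.cos(t),np.sin(t),0]); z=np.array([0,0,-1.]); return np.c_[np.cross(y,z),y,z]
E
python3 -c "
from h import *
for a in(50,-115):delta([.4187,.0757,.30],down(a))"
```

```text
time_s: 9.1
tool_pos: [0.5295, -0.0576, 0.164]
orientation: [-0.152, 0.943, -0.183, 0.231]
contact_force: [-0.2, 0.7, -0.0]
width: 0.0823
gripper_force: 0.0
time_s: 9.6
tool_pos: [0.4608, -0.0879, 0.287]
orientation: [-0.149, 0.943, -0.182, 0.236]
contact_force: [1.1, -0.7, -0.5]
width: 0.0867
gripper_force: 0.0
t 9.6 tcp [ 0.4608 -0.0879  0.287 ] q [-0.78  0.11  2.06  0.7   0.86  0.74] w 0.0867 F [ 1.1 -0.7 -0.5]
d tool [-0.0973 -0.1387 -0.0002] rot deg [  28.1  -36.2 -156. ] rad [ 0.49  -0.632 -2.723]
t 9.6 tcp [ 0.4608 -0.0879  0.287 ] q [-0.78  0.11  2.06  0.7   0.86  0.74] w 0.0867 F [ 1.1 -0.7 -0.5]
d tool [-0.0973 -0.1387 -0.0002] rot deg [-22.8 -23.    3. ] rad [-0.398 -0.401  0.053]
```

```bash
python3 -m pendant '[[0,0,0,-0.0995,-0.1,0.013],[0,0,0,-0.0995,-0.1,0.013],[0,0,0,-0.0995,-0.1,0.013],[0,0,0,-0.0995,-0.1,0.013],[0,0,0,0,0,0]]'
python3 -m pendant '[[0,-0.035,0,0,0,0],[0,-0.035,0,0,0,0],[0,-0.035,0,0,0,0],[0,-0.035,0,0,0,0],[0,0,0,0,0,0]]'
python3 - <<'E'
from h import *
delta([.4187,.0757,.30],down(-115))
ims=[]
for n,(w,h) in {"side":(100,120),"top":(100,120)}.items():
    p,d=eyes.snapshot(n); np.savez(f"{n}1.npz",p=p,d=d); c=px(n,FC+.03*YR)[0].astype(int); u,v=c-[w//2,h//2]; print(n,u,v)
    ims.append(cv2.resize(p[v:v+h,u:u+w],None,fx=4,fy=4,interpolation=cv2.INTER_CUBIC))
cv2.imwrite("pics/l1.png",np.hstack(ims)[:,:,::-1])
E
```

```text
time_s: 10.1
tool_pos: [0.4633, -0.0833, 0.2815]
orientation: [-0.017, 0.978, -0.209, 0.015]
contact_force: [-0.2, 0.4, -0.2]
width: 0.087
gripper_force: 0.0
time_s: 10.6
tool_pos: [0.5177, 0.0464, 0.2863]
orientation: [-0.019, 0.978, -0.209, 0.014]
contact_force: [0.2, -1.0, 0.4]
width: 0.0869
gripper_force: 0.0
t 10.6 tcp [0.5177 0.0464 0.2863] q [-0.15  0.29  1.64  0.04  1.18  1.83] w 0.0869 F [ 0.2 -1.   0.4]
d tool [-0.102   0.013  -0.0161] rot deg [-2.5 -1.   0.9] rad [-0.043 -0.018  0.016]
side 263 176
top 265 175
```

View pics/l1.png

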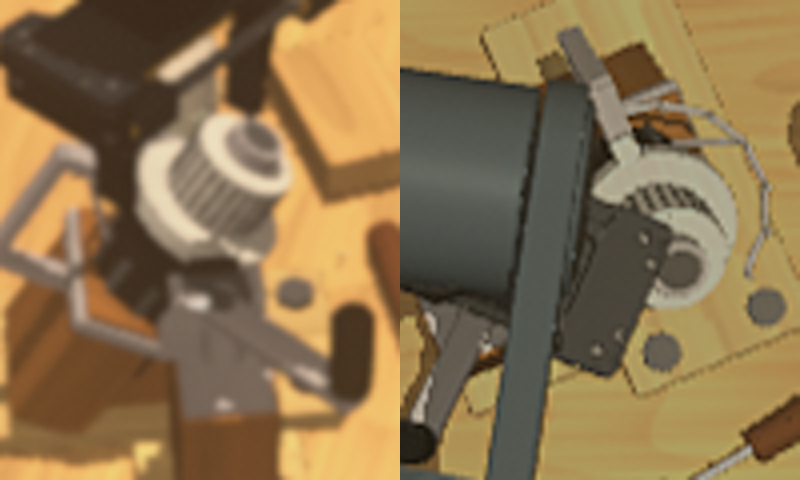

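The lug still faces the pointer at (628,160). The arm hides the brake from above, so I'll go to the handle and centre the tool over it.

```bash
python3 -m pendant '[[-0.034,0.0043,0,-0.043,-0.018,0.016],[-0.034,0.0043,0,0,0,0],[-0.034,0.0043,0,0,0,0],[0,0,0,0,0,0],[0,0,0,0,0,0]]'
python3 -c "
from h import *
delta([.4187,.0757,.193],down(-115))"
```

```text
time_s: 11.2
tool_pos: [0.4188, 0.0738, 0.2863]
orientation: [0.001, 0.976, -0.219, 0.001]
contact_force: [1.1, -0.1, 0.3]
width: 0.087
gripper_force: 0.0
t 11.2 tcp [0.4188 0.0738 0.2863] q [-0.09  0.17  1.82 -0.    1.16  1.93] w 0.087 F [ 1.1 -0.1  0.3]
d tool [-0.0011 -0.0019  0.0933] rot deg [ 0.1 -0.1 -0.3] rad [ 0.003 -0.002 -0.006]
```

```bash
python3 -m pendant '[[-0.001,-0.002,0.045,0,0,0],[0,0,0.045,0,0,0],[0,0,0,0,0,0],[0,0,0,0,0,0]]'
python3 -m pendant '[[0,0,0,0,0,0],[0,0,0,0,0,0],[0,0,0,0,0,0],[0,0,0,0,0,0],[0,0,0,0,0,0]]' 0
python3 -m pendant '[[0,0,0,0,0,0],[0,0,0,0,0,0],[0,0,0,0,0,0]]' 0
python3 - <<'E'
from h import *
delta([.4187,.0757,.193],down(-115))
ims=[]
for n,(w,h) in {"side":(100,120),"top":(100,120)}.items():
    p,d=eyes.snapshot(n); np.savez(f"{n}2.npz",p=p,d=d); c=px(n,FC+.06*YR)[0].astype(int); u,v=c-[w//2,h//2]; print(n,u,v)
    ims.append(cv2.resize(p[v:v+h,u:u+w],None,fx=4,fy=4,interpolation=cv2.INTER_CUBIC))
    print(n);padmap(n,p,d)
cv2.imwrite("pics/l2.png",np.hstack(ims)[:,:,::-1])
E
```

```text
time_s: 11.6
tool_pos: [0.4203, 0.0758, 0.1963]
orientation: [0.002, 0.976, -0.219, -0.0]
contact_force: [0.1, -0.1, 0.7]
width: 0.0868
gripper_force: 0.0
time_s: 12.1
tool_pos: [0.4197, 0.0766, 0.1969]
orientation: [0.001, 0.976, -0.219, 0.001]
contact_force: [-0.6, 0.5, 0.4]
width: 0.0547
gripper_force: 0.0
time_s: 12.4
tool_pos: [0.4194, 0.0766, 0.1963]
orientation: [0.002, 0.976, -0.219, 0.0]
contact_force: [0.1, -0.6, 0.5]
width: 0.031
gripper_force: 0.0
t 12.4 tcp [0.4194 0.0766 0.1963] q [-0.08  0.31  1.94 -0.    0.9   1.93] w 0.031 F [ 0.1 -0.6  0.5]
d tool [-0.0003  0.0011  0.0033] rot deg [ 0.2 -0.1 -0.3] rad [ 0.003 -0.001 -0.005]
side 265 185
side
0.036 11 z 0.014 0.001 0.027 g 166.0
0.039 9 z 0.013 0.009 0.016 g 202.0
0.042 7 z 0.0118 0.01 0.016 g 182.0
0.045 2 z 0.0142 0.014 0.014 g 176.0
0.051 1 z 0.0156 0.016 0.016 g 124.0
0.102 3 z -0.0095 -0.015 -0.007 g 99.0
0.105 8 z -0.0056 -0.018 0.007 g 97.0
0.108 7 z -0.0162 -0.02 0.002 g 100.0
top 253 181
top
0.036 12 z 0.0099 0.002 0.017 g 160.0
0.039 16 z 0.0089 0.002 0.017 g 161.0
0.042 15 z 0.01 -0.001 0.021 g 166.0
0.045 3 z 0.0071 0.003 0.011 g 156.0
0.048 2 z 0.0123 0.012 0.012 g 66.0
0.051 15 z 0.014 0.01 0.016 g 51.0
0.054 16 z 0.0145 0.01 0.017 g 44.0
0.057 14 z 0.0152 0.01 0.018 g 45.0
0.06 15 z 0.0134 0.011 0.019 g 43.0
0.063 15 z 0.0145 0.01 0.018 g 41.0
0.066 14 z 0.014 0.009 0.017 g 92.0
0.069 15 z 0.0134 0.01 0.018 g 88.0
0.072 14 z 0.0127 0.011 0.017 g 89.0
0.075 14 z 0.0138 0.012 0.016 g 89.0
0.078 16 z 0.0143 0.01 0.017 g 88.0
0.081 14 z 0.0134 0.011 0.016 g 97.0
0.084 15 z 0.0118 -0.018 0.016 g 163.0
0.087 17 z 0.0113 -0.015 0.017 g 159.0
0.09 18 z 0.015 -0.016 0.029 g 138.0
0.093 11 z 0.0154 -0.008 0.03 g 139.0
0.096 7 z 0.0241 0.013 0.027 g 139.0
0.099 5 z 0.0281 0.017 0.03 g 153.0
0.102 5 z 0.0281 0.024 0.029 g 140.0
0.105 10 z 0.0281 0.022 0.03 g 113.0
0.108 10 z 0.0262 0.013 0.029 g 140.0
```

View pics/l2.png

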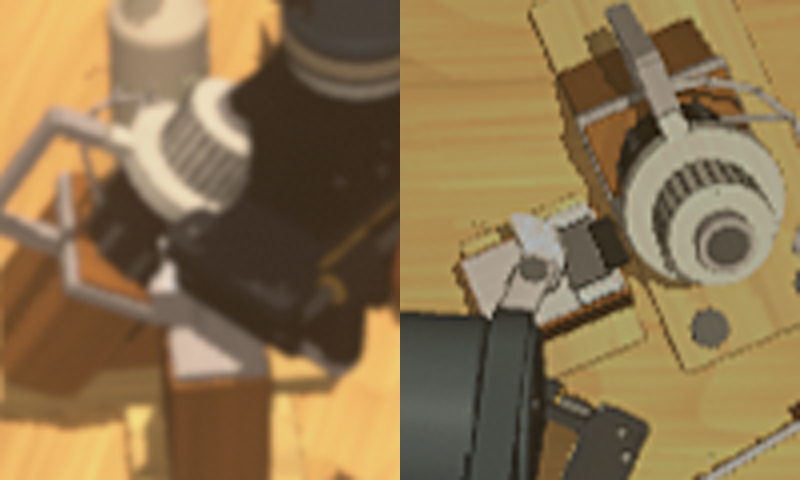

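The top view shows the pad (dark, at 608,240), the shoe (585,255) and the flange edge (625,235), all unobstructed by the arm. I'll read the edges sub-pixel from the intensity profile along the shoe's travel, and finish closing the gripper.

```bash
cat >> h.py <<'E'
def prof(p,show=False):   # mean grey along stand y on plane z=pad top (x +-9 mm), half-level edges
    g=cv2.cvtColor(p,cv2.COLOR_RGB2GRAY).astype(np.float32); ys=np.arange(.03,.10,.0005); xs=np.arange(-.009,.0091,.001)
    X,Y=np.meshgrid(xs,ys); P=FC+np.c_[X.ravel(),Y.ravel(),np.full(X.size,.012)]@RS.T
    q=px("top",P).astype(np.float32); v=cv2.remap(g,q[:,0].reshape(X.shape),q[:,1].reshape(X.shape),cv2.INTER_LINEAR).mean(1)
    i=np.argmin(v); lo=v[(ys>.052)&(ys<.062)].mean(); sh=v[(ys>.070)&(ys<.077)].mean(); fl=v[(ys>.036)&(ys<.042)].mean()
    a=ys[np.where((v>(lo+fl)/2)&(ys<.056))[0][-1]]; b=ys[np.where((v>(lo+sh)/2)&(ys>.056))[0][0]]; c=ys[np.where((v>(sh+160)/2)&(ys>.07))[0][0]]
    print("flange/pad edge",a.round(4),"pad/shoe",b.round(4),"shoe back",c.round(4),"levels",lo.round(),sh.round(),fl.round())
    if show: print([(round(float(y)*1000,1),int(k)) for y,k in zip(ys[24:72:2],v[24:72:2])])
E
python3 -m pendant '[[0,0,0,0,0,0],[0,0,0,0,0,0],[0,0,0,0,0,0]]' 0
python3 - <<'E'
from h import *
delta([.4187,.0757,.193],down(-115))
for n in("top0","top2"): prof(np.load(n+".npz")["p"],True)
# flange extents in yr on its top plane
p=np.load("top2.npz")["p"]; g=cv2.cvtColor(p,cv2.COLOR_RGB2GRAY).astype(np.float32)
hsv=cv2.cvtColor(p,cv2.COLOR_RGB2HSV)
for x in(-.02,-.01,0,.01,.02):
    r=np.arange(.040,.056,.0005); out=[]
    for s in(1,-1):
        P=FC+.007*U+x*XR+np.outer(s*r,YR); q=px("top",P).astype(np.float32)
        v=cv2.remap(g,q[:,:1],q[:,1:],cv2.INTER_LINEAR).ravel(); S=cv2.remap(hsv[...,1].astype(np.float32),q[:,:1],q[:,1:],cv2.INTER_LINEAR).ravel()
        out.append(r[np.argmax(np.abs(np.diff(v))+np.abs(np.diff(S)))])
    print(x,np.round(out,4),"expect",round(float(np.sqrt(.046**2-x*x)),4))
E
```

```text
time_s: 12.8
tool_pos: [0.4194, 0.0772, 0.1963]
orientation: [0.001, 0.976, -0.219, 0.0]
contact_force: [0.6, 5.0, -0.7]
width: 0.0231
gripper_force: 30.0
t 12.8 tcp [0.4194 0.0772 0.1963] q [-0.08  0.31  1.94 -0.    0.9   1.93] w 0.0231 F [ 0.6  5.  -0.7]
d tool [-0.      0.0016  0.0033] rot deg [ 0.1 -0.  -0.3] rad [ 0.002 -0.001 -0.005]
flange/pad edge 0.045 pad/shoe 0.064 shoe back 0.0835 levels 51.0 97.0 174.0
[(42.0, 171), (43.0, 159), (44.0, 139), (45.0, 115), (46.0, 97), (47.0, 86), (48.0, 81), (49.0, 75), (50.0, 66), (51.0, 58), (52.0, 53), (53.0, 51), (54.0, 51), (55.0, 51), (56.0, 52), (57.0, 51), (58.0, 51), (59.0, 51), (60.0, 50), (61.0, 48), (62.0, 49), (63.0, 58), (64.0, 76), (65.0, 92)]
flange/pad edge 0.045 pad/shoe 0.064 shoe back 0.0835 levels 47.0 91.0 167.0
[(42.0, 164), (43.0, 152), (44.0, 132), (45.0, 110), (46.0, 92), (47.0, 81), (48.0, 76), (49.0, 70), (50.0, 61), (51.0, 53), (52.0, 48), (53.0, 46), (54.0, 46), (55.0, 47), (56.0, 47), (57.0, 47), (58.0, 47), (59.0, 46), (60.0, 45), (61.0, 44), (62.0, 44), (63.0, 51), (64.0, 70), (65.0, 86)]
-0.02 [0.042  0.0405] expect 0.0414
-0.01 [0.044  0.0455] expect 0.0449
0 [0.0465 0.046 ] expect 0.046
0.01 [0.043 0.045] expect 0.0449
0.02 [0.0475 0.0415] expect 0.0414
```

The gap is about 4.0 mm, with the pad face at 50 mm and the flange rim at 46 mm. That needs about 6 mm of shoe travel, or 0.5 rad of lever. I'll swing 0.3 rad first and check.

```bash
python3 -m pendant '[[0.0004,-0.0044,0,0,0,0.05],[0.0004,-0.0044,0,0,0,0.05],[0.0004,-0.0044,0,0,0,0.05],[0.0004,-0.0044,0,0,0,0.05]]'
python3 -m pendant '[[0.0004,-0.0044,0,0,0,0.05],[0.0004,-0.0044,0,0,0,0.05],[0,0,0,0,0,0],[0,0,0,0,0,0]]'
python3 - <<'E'
from h import *
delta([.4187,.0757,.193],down(-115))
s=readout.sense()["tool_pos"]; v=s[:2]-[.4979,.0357]; print(np.hypot(*v),np.degrees(np.arctan2(*v[::-1])))
p,d=eyes.snapshot("top"); np.savez("top3.npz",p=p,d=d); prof(p,True)
E
```

```text
time_s: 13.2
tool_pos: [0.4278, 0.091, 0.1963]
orientation: [0.003, 0.949, -0.315, -0.001]
contact_force: [-2.7, 2.8, 4.4]
width: 0.0235
gripper_force: 30.0
time_s: 13.6
tool_pos: [0.4337, 0.0983, 0.1963]
orientation: [0.002, 0.932, -0.362, -0.002]
contact_force: [-3.0, 6.5, 3.6]
width: 0.0233
gripper_force: 30.0
t 13.6 tcp [0.4337 0.0983 0.1963] q [-0.03  0.33  1.89 -0.    0.92  2.28] w 0.0233 F [-3.   6.5  3.6]
d tool [0.0042 0.0268 0.0034] rot deg [  0.2   0.1 -17.4] rad [ 0.004  0.002 -0.304]
0.08969516348577819 135.70087760673053
flange/pad edge 0.0445 pad/shoe 0.061 shoe back 0.0795 levels 53.0 92.0 168.0
[(42.0, 165), (43.0, 155), (44.0, 135), (45.0, 108), (46.0, 81), (47.0, 59), (48.0, 48), (49.0, 45), (50.0, 46), (51.0, 47), (52.0, 47), (53.0, 48), (54.0, 48), (55.0, 47), (56.0, 47), (57.0, 46), (58.0, 44), (59.0, 46), (60.0, 59), (61.0, 79), (62.0, 91), (63.0, 94), (64.0, 93), (65.0, 92)]
```

```bash
python3 -m pendant '[[0.0004,-0.0044,0,0,0,0.05],[0.0004,-0.0044,0,0,0,0.05],[0.0004,-0.0044,0,0,0,0.05],[0,0,0,0,0,0],[0,0,0,0,0,0]]'
python3 - <<'E'
from h import *
s=readout.sense()["tool_pos"]; v=s[:2]-[.4979,.0357]; print(np.hypot(*v),np.degrees(np.arctan2(*v[::-1])))
p,d=eyes.snapshot("top"); np.savez("top4.npz",p=p,d=d); prof(p,True)
E
python3 -m pendant '[[0.0004,-0.0044,0,0,0,0.05],[0,0,0,0,0,0],[0,0,0,0,0,0]]'
python3 - <<'E'
from h import *
s=readout.sense()["tool_pos"]; v=s[:2]-[.4979,.0357]; print(np.hypot(*v),np.degrees(np.arctan2(*v[::-1])))
p,d=eyes.snapshot("top"); np.savez("top5.npz",p=p,d=d); prof(p,True)
E
```

```text
time_s: 14.15
tool_pos: [0.4433, 0.1074, 0.1963]
orientation: [0.001, 0.902, -0.431, -0.002]
contact_force: [-4.4, 7.0, 5.1]
width: 0.0232
gripper_force: 30.0
0.09012652746160756 127.26431232734963
flange/pad edge 0.0445 pad/shoe 0.0595 shoe back 0.078 levels 60.0 96.0 168.0
[(42.0, 166), (43.0, 155), (44.0, 131), (45.0, 101), (46.0, 72), (47.0, 52), (48.0, 45), (49.0, 45), (50.0, 46), (51.0, 48), (52.0, 48), (53.0, 48), (54.0, 48), (55.0, 47), (56.0, 46), (57.0, 46), (58.0, 53), (59.0, 70), (60.0, 86), (61.0, 93), (62.0, 93), (63.0, 93), (64.0, 92), (65.0, 92)]
time_s: 14.5
tool_pos: [0.4467, 0.1101, 0.1963]
orientation: [0.001, 0.891, -0.453, -0.002]
contact_force: [-4.4, 8.5, 5.9]
width: 0.0233
gripper_force: 30.0
0.0902569315527799 124.53530494552598
flange/pad edge 0.044 pad/shoe 0.0595 shoe back 0.077 levels 62.0 100.0 168.0
[(42.0, 167), (43.0, 154), (44.0, 130), (45.0, 99), (46.0, 70), (47.0, 51), (48.0, 44), (49.0, 45), (50.0, 46), (51.0, 47), (52.0, 48), (53.0, 48), (54.0, 47), (55.0, 46), (56.0, 45), (57.0, 48), (58.0, 60), (59.0, 78), (60.0, 89), (61.0, 93), (62.0, 93), (63.0, 92), (64.0, 92), (65.0, 92)]
```

From the pad/shoe edge and the lever turn (0.48 rad, 5.8 mm), the spring is pressed in about 1.5–1.8 mm. I'll nudge it 0.025 rad more, then release and rise.

```bash
python3 -m pendant '[[0.0002,-0.0022,0,0,0,0.025],[0,0,0,0,0,0],[0,0,0,0,0,0]]' | tail -4
python3 -m pendant '[[0,0,0,0,0,0],[0,0,0,0,0,0],[0,0,0,0,0,0],[0,0,0,0,0,0],[0,0,0,0,0,0]]' 1|tail -4
python3 -m pendant '[[0,0,0,0,0,0],[0,0,0,0,0,0],[0,0,-0.02,0,0,0],[0,0,-0.03,0,0,0],[0,0,-0.04,0,0,0]]'
python3 -m pendant '[[0,0,-0.04,0,0,0],[0,0,0,0,0,0],[0,0,0,0,0,0]]' |tail -5
python3 - <<'E'
from h import *
p,d=eyes.snapshot("top"); np.savez("top6.npz",p=p,d=d); prof(p,True)
p2,_=eyes.snapshot("side"); ims=[]
for n,q in(("side",p2),("top",p)):
    c=px(n,FC+.05*YR)[0].astype(int); u,v=c-[50,60]; print(n,u,v)
    ims.append(cv2.resize(q[v:v+120,u:u+100],None,fx=4,fy=4,interpolation=cv2.INTER_CUBIC))
cv2.imwrite("pics/end.png",np.hstack(ims)[:,:,::-1])
E
```

```text
orientation: [0.002, 0.886, -0.464, -0.003]
contact_force: [-5.1, 8.5, 6.5]
width: 0.0234
gripper_force: 30.0
orientation: [0.002, 0.886, -0.465, 0.001]
contact_force: [0.1, 0.7, -0.0]
width: 0.0554
gripper_force: 0.0
time_s: 15.85
tool_pos: [0.45, 0.1097, 0.2858]
orientation: [0.003, 0.886, -0.464, -0.001]
contact_force: [2.4, 0.5, -1.0]
width: 0.0861
gripper_force: 0.0
tool_pos: [0.4516, 0.1099, 0.327]
orientation: [0.001, 0.886, -0.464, 0.002]
contact_force: [-0.8, 0.6, -1.1]
width: 0.0869
gripper_force: 0.0
flange/pad edge 0.044 pad/shoe 0.0595 shoe back 0.077 levels 63.0 101.0 168.0
[(42.0, 166), (43.0, 154), (44.0, 129), (45.0, 98), (46.0, 70), (47.0, 51), (48.0, 45), (49.0, 45), (50.0, 47), (51.0, 48), (52.0, 48), (53.0, 48), (54.0, 47), (55.0, 46), (56.0, 45), (57.0, 50), (58.0, 64), (59.0, 81), (60.0, 91), (61.0, 93), (62.0, 93), (63.0, 93), (64.0, 92), (65.0, 92)]
side 264 182
top 257 179
```

View pics/end.png

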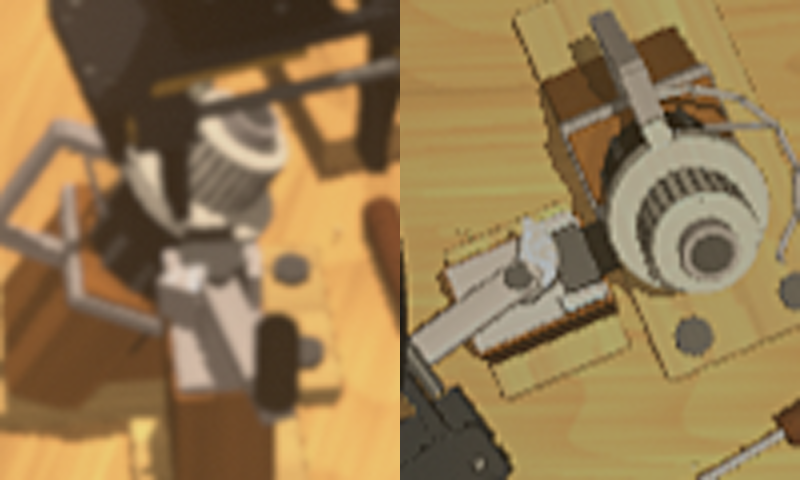

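The lug is at the pointer (660,130), the pad (605,245) bears on the flange with the spring in about 1.7–2 mm, and the gripper is clear of everything. Handing in.

```bash
python3 -m pendant '[[0,0,0,0,0,0],[0,0,0,0,0,0],[0,0,0,0,0,0]]' >/dev/null; python3 -c "
from workcell import workorder
print(workorder.close_job())"
```

```text
the job is handed in; nothing more can be done
None
```

I've handed in the job: in the last pictures the lug faces the index pointer, the lever is let go, and the pad bears on the flange with its spring pressed in about 1.7–2 mm (measured from the images, not read from the joint); no verdict came back.

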